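Register, clamp and centre a cast in the pin-marking jig

ROBOT

A 7-joint arm with a two-finger parallel gripper is mounted at the origin on a cart in front of the work surface, level with it; the furniture and walls round the work are solid. World frame = base frame: x ahead of the robot, y to its left, z up, the work surface at z = 0. Lengths are in m, angles in rad, forces in N, time in s.
With the tool pointing down it reaches from about 0.4 to 0.85 m from the base axis. Payload 10.4 kg.
Tool frame: the origin (TCP) lies midway between the tips of the shut fingers; the grasp point (between the pads) lies 19 mm behind it; z points along the fingers, y is the line along which they close (so a half turn about z gives the same grasp; the last joint's range is limited). The gripper opens to 87 mm and grips with 3 to 60 N. Pads are 19 mm wide; open, the fingers measure 117 mm over their backs; the gripper's body (75 mm by 190 mm) begins 51 mm behind the grasp point.
Start: joints at [1.298, 0.332, -0.065, 1.46, 0.022, 1.35, -0.088], TCP at [0.155, -0.606, 0.223] pointing down, gripper open.
Joint ranges: [-2.6, 2.6], [-0.5, 2.12], [-1.47, 1.34], [0.16, 2.42], [-1.27, 4.41], [0.06, 2.06], [-2.6, 2.6]. Speed limits (rad/s): [2.22, 2.22, 2.79, 2.79, 3.14, 3.14, 3.14].

INTERFACE

Orientations are given as a unit quaternion [w, x, y, z].
In Python, from station import robot, set_gripper, optics, order gives the robot as it stands. Calls block until the motion is done:
- robot.goto(position, orientation): joint-space move of the TCP to a pose.
- robot.move_l(position, attitude=None, rate=0.15): straight line of the TCP; attitude=None keeps the orientation; rate is the mean speed in m/s.
- robot.movej(angles): joint-space move.
- set_gripper(opening, newtons=None): finger opening in m; newtons is the grip in N (None keeps the last); returns when the fingers have stopped.
- robot.wait(seconds).
- robot.ik(position, orientation): joint angles nearest the present ones, or None.
- robot.get_obs(): the state.
- optics.read_camera(name): name is "side" or "top" or "wrist"; returns a dict with "color" (420x560x3 uint8, red, green, blue), "intrinsics" (3x3 intrinsics, pixels), "cam_to_world" (4x4, takes a point from camera to world coordinates). Camera axes: x right, y down, z forward; pixel columns grow to the right and rows downward; lengths in m; the calibration is good to about 2 mm. A picture is of the moment at which its call begins. There is no depth.
A pose or a line that the arm cannot do raises robot.PlanningError and nothing moves.
- order.close_job(): hands the job in; it is judged then, once.
The state is a dict: "clock": time; "joints": joint angles; "joint_vel": joint speeds; "tau": joint torques, N m; "tool_pos": TCP position; "tcp_rot": TCP orientation; "force": force on the tool from outside, world axes, zero at the start; "moment": the same for the moment, N m; "width": finger opening in m; "gripper_force": force on a finger pad.
Only numpy, scipy, OpenCV 4.12 (cv2) and the standard library are available. Lean on these libraries where they do the work, as an engineer would, in place of code of your own. Each camera call takes 0.05 s, during which the arm holds its last target. There are 200 camera calls.

TASK

Load the plaster cast that stands on a clear rectangular base into the carriage of the pin-marking jig, front teeth facing the open front of the carriage, and push it home: the straight back edge of its base flat against both fence pads and its side against the end stop. Swing the cam lever tight so that it holds the cast there, and only then run the carriage along its rods until the pointer stands over the midline of the cast. Keep the pointer untouched, and leave the other cast, the bur block and the bottle where they are.

Things in the scene. Friction and masses are not known exactly. Their poses are not given: they have to be found in the camera images.
- cast: the work piece: plaster dental cast (horseshoe of teeth, open at the back) on a clear rectangular base 56 mm (x) by 66 mm (y), 12 mm thick; 40 mm tall in all, plaster within the base's outline. Origin at the centre of its underside; front teeth at -x, straight back edge at x = +28 mm, sides at y = +-33 mm, midline y = 0. Easily gripped across the 56 mm, low on the base.
- incisors (a point): the front teeth of the cast: point on its midline, 26 mm in front (-x) of its origin, 40 mm up
- jig: the pin-marking jig: a metal bed 130 mm (x) by 350 mm (y) standing on the bench, with two guide rods along y between low end blocks (28 mm high). Origin at the centre of its underside, -x is its front edge (turned to the robot, with a rule), +y its left end. It is fixed to the bench.
- carriage (a joint): travel of the carriage along the rods in m: 0 = against its stop at the left (+y) loading end, growing as it goes right (the jig's -y), limit 0.175. It slides with about 4 N of friction and stays where it is left.
- seat (a point): point on the carriage's deck (deck top is 38 mm above the bench) where the cast's origin lies when it is home; axes as the jig's, and parallel to the cast's when home. The deck reaches from here x = -67 to +47 mm and y = -86 to +98 mm. Its front (-x) is open; a long tick on its front edge marks y = 0.
- fence (a point): middle of the fence behind the cast's place, 28 mm behind (+x of) the seat, at deck height, in the plane of the faces of its two rest pads; the pads are 12 mm wide, 26 mm either side of this point, on a bar that reaches 15 mm further back; all 10 mm high
- end_stop (a point): middle of the face of the end stop, a steel block to the left (+y) of the cast's place, 33 mm left of the seat and 2 mm in front of it, at deck height; the face is 20 mm wide along x, the block 14 mm deep along y and 10 mm high
- knob_grip (a point): middle of the carriage's hand knob, a black upright knob 18 mm across on the left end of the deck (10 mm in front of and 84 mm left of the seat), gripping height 36 mm above the deck, its top 46 mm above the deck; pinch it from above to slide the carriage
- cam_lever (a joint): angle of the cam lever in rad: 0 = open, growing as it turns clockwise seen from above, limit 1.9. Open, it leaves about 10 mm between the cast's place and the cam; it meets a cast that is home at about 1.6 and is tight from about 1.75 to its limit. Stiff enough to stay where it is left.
- cam_pivot (a point): axis of the cam lever at deck height, 58 mm to the right (-y) of the seat; vertical
- lever_grip (a point): middle of the upright black pin at the end of the cam lever, 13 mm thick, 50 mm from the pivot, its top 44 mm above the deck, this point 34 mm above the deck. With the lever open it points back and to the right (40 degrees right of the seat's +x); closed it points to the front and right.
- cam_disc: the round eccentric under the lever, 36 mm across and 11 mm high, that presses on the right side of the cast's base; origin on the pivot axis
- pointer: fixed pointer: a thin column behind the rods toward the jig's right end, 122 mm high, with an arm at 110 mm that reaches forward over the carriage's way and carries a downward needle; origin at bench height below the needle
- pointer_tip (a point): tip of the needle, 86 mm above the bench (8 mm above the teeth of a cast that passes below)
- cast_white: bystander: white plaster cast without a base plate, 56 x 60 x 28 mm; origin at the centre of its underside
- bur_block: bystander: wooden block 40 x 64 mm, 38 mm tall with its burs; origin at the centre of its underside
- bottle: bystander: small dropper bottle, 26 mm across, 73 mm tall; origin at the centre of its underside

How it is judged:
On the way:
1. cast home against both fence pads and the end stop and clamped by the cam, the carriage not yet under the pointer (x of cast in the frame of seat between -0.002 and 0.002 m and y of cast in the frame of seat between -0.002 and 0.002 m and z of cast in the frame of seat between -0.003 and 0.003 m and angle between the y axis of cast and the y axis of seat, either way round below 0.035 rad and angle between cast's own z axis and vertical below 0.035 rad and x of incisors in the frame of seat below -0.02 m and value of joint cam_lever above 1.4 rad and contact force between cam_disc and cast above 2 N and value of joint carriage below 0.12 m), for 0.2 s.
At the end, for the whole second after the job is handed in: Cast flat on the deck, teeth to the front, within 2 mm of home against fence and end stop, square within 2 degrees; cam lever past 1.4 rad, cam pressing the cast with over 2 N; pointer tip over the cast's midline within 3 mm; carriage and cast at rest (x of cast in the frame of seat between -0.002 and 0.002 m and y of cast in the frame of seat between -0.002 and 0.002 m and z of cast in the frame of seat between -0.003 and 0.003 m and angle between the y axis of cast and the y axis of seat, either way round below 0.035 rad and angle between cast's own z axis and vertical below 0.035 rad and x of incisors in the frame of seat below -0.02 m and value of joint cam_lever above 1.4 rad and contact force between cam_disc and cast above 2 N and y of pointer_tip in the frame of cast between -0.003 and 0.003 m and velocity of joint carriage between -0.005 and 0.005 m/s and linear speed of cast below 0.01 m/s); the robot touches nothing.
It fails at once if the pointer is struck or pushed (over 1 N) (contact force between pointer and anything else above 1 N).
It fails at once if a bystander is moved by more than 20 mm (distance of any of cast_white, bur_block, bottle from where it was at the start of the episode above 0.02 m).
It also fails if it takes over 72 s, if anything falls off the work surface, if the arm or the gripper's body presses on something with over 40 N, if the wrist force passes 120 N, or if a joint passes its speed limit or range.

## Working session

There is one attempt and no reset: what is moved stays moved. The work goes in short steps, each a Python script; the robot and the scene stay as the last script left them, time stands still between calls to the robot, and variables do not carry over. Pictures are saved under pics/ and viewed, at most 10 in all, crops included, and the job is handed in when it is done.

```bash
ls; mkdir -p pics; python3 - <<'E'
from station import robot, optics
import cv2,numpy as np
np.set_printoptions(precision=4,suppress=True)
for n in ("top","side"):
    c=optics.read_camera(n); cv2.imwrite(f"pics/{n}0.png",cv2.cvtColor(c["color"],cv2.COLOR_RGB2BGR)); print(n,c["intrinsics"],c["cam_to_world"])
o=robot.get_obs();print(o)
E
```

```text
pics
top [[539.1571   0.     277.9255]
 [  0.     539.1571 204.6008]
 [  0.       0.       1.    ]] [[ 0.0182 -0.9772  0.2115  0.2659]
 [-0.9998 -0.018   0.0029 -0.0758]
 [ 0.001  -0.2115 -0.9774  1.3972]
 [ 0.      0.      0.      1.    ]]
side [[412.121    0.     282.9613]
 [  0.     412.121  208.8132]
 [  0.       0.       1.    ]] [[ 0.9924 -0.0783  0.095   0.4587]
 [-0.1208 -0.4718  0.8734 -0.9908]
 [-0.0236 -0.8782 -0.4776  0.5941]
 [ 0.      0.      0.      1.    ]]
{'clock': 0.1, 'joints': array([ 1.2984,  0.3328, -0.0647,  1.4608,  0.0216,  1.3499, -0.0885]), 'joint_vel': array([-0.0007, -0.    , -0.0008, -0.0023, -0.0024,  0.0011,  0.0009]), 'tau': array([  0.0007, -62.4535,   0.0242, -39.0723,  -0.0614,   0.0365,
         0.0001]), 'tool_pos': array([ 0.1544, -0.6053,  0.2218]), 'tcp_rot': array([-0.0006,  0.9922,  0.1246, -0.0001]), 'force': array([-0.3902,  0.8464, -0.5919]), 'moment': array([0.0155, 0.0119, 0.0149]), 'gripper_force': 0.0, 'width': 0.08691475429643802}
```

View pics/top0.png

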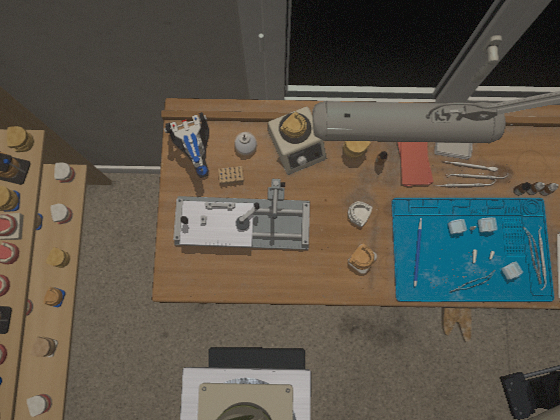

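View pics/side0.png

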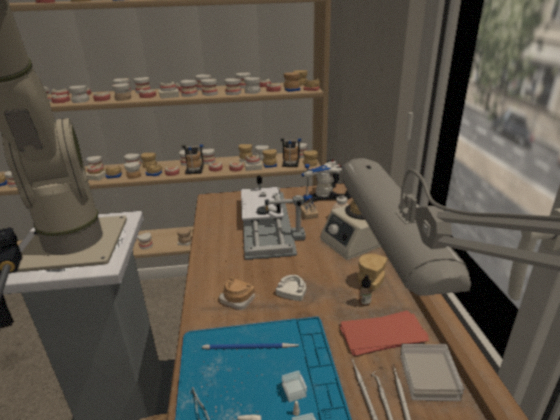

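Top view: jig spans cols 175–310, rows 198–248, with the lever pin near (255,206) and the needle arm near (275,210). The yellow cast on its clear base is at about (362,259) and the white cast at (360,213). Next I'll take close views from the wrist camera.

```bash
cat > h.py <<'E'
from station import robot, set_gripper, optics, order
import cv2,numpy as np
from scipy.spatial.transform import Rotation as R
np.set_printoptions(precision=4,suppress=True)
def px(c,u,v,z):
    T=c["cam_to_world"]; d=T[:3,:3]@np.linalg.inv(c["intrinsics"])@np.array([u,v,1.]); return T[:3,3]+d*(z-T[2,3])/d[2]
def proj(c,p):
    T=c["cam_to_world"]; q=c["intrinsics"]@(T[:3,:3].T@(np.array(p)-T[:3,3])); return q[:2]/q[2]
def Q(yaw):  # tool down, tool y axis at angle yaw from world y
    q=(R.from_euler('z',yaw)*R.from_quat([1,0,0,0])).as_quat(); return np.r_[q[3],q[:3]]
def snap(n,name):
    c=optics.read_camera(n); cv2.imwrite(f"pics/{name}.png",cv2.cvtColor(c["color"],cv2.COLOR_RGB2BGR)); np.savez(f"pics/{name}.npz",**c); return c
E
python3 - <<'E'
from h import *
c=optics.read_camera("top")
print("cast",px(c,362,259,.03)); print("white",px(c,360,213,.02))
for p in [(175,248),(310,248),(310,200),(180,198)]: print(px(c,*p,.03))
w=optics.read_camera("wrist"); print(w["intrinsics"]); 
o=robot.get_obs(); print(w["cam_to_world"], R.from_quat(np.roll(o["tcp_rot"],-1)).as_matrix())
for yaw in (0,np.pi/2,-np.pi/2,np.pi): print(yaw,robot.ik([.5,-.2,.3],Q(yaw)),robot.ik([.5,.1,.3],Q(yaw)))
E
```

```text
cast [ 0.4244 -0.2878  0.03  ]
white [ 0.5455 -0.2859  0.02  ]
[0.4438 0.1886 0.03  ]
[ 0.4501 -0.1556  0.03  ]
[ 0.5756 -0.1549  0.03  ]
[0.5747 0.1832 0.03  ]
[[364.2107   0.     284.5157]
 [  0.     364.2107 213.1205]
 [  0.       0.       1.    ]]
[[ 0.2477 -0.9272 -0.2809  0.2316]
 [-0.9688 -0.2373 -0.0709 -0.5863]
 [-0.0009  0.2897 -0.9571  0.3835]
 [ 0.      0.      0.      1.    ]] [[ 0.969   0.2472 -0.0003]
 [ 0.2472 -0.969   0.0008]
 [-0.0001 -0.0009 -1.    ]]
0 [ 0.7283  0.1422 -0.4807  1.5446  0.0659  1.4709 -1.3256] [ 0.8192  0.2056 -1.2386  1.5881  0.1949  1.4872 -2.0001]
1.5707963267948966 [ 0.8669  0.1607 -0.6405  1.5379  0.0962  1.475   0.2234] [ 0.8547  0.2279 -1.293   1.5872  0.2197  1.4927 -0.4487]
-1.5707963267948966 None None
3.141592653589793 [ 0.89    0.1644 -0.6675  1.5368  0.1019  1.4758  1.7901] [ 0.8074  0.1992 -1.2214  1.5884  0.1877  1.4856  1.1471]
```

```bash
python3 - <<'E'
from h import *
robot.goto([.43,-.28,.20],Q(0)); c=snap("wrist","w1"); print(robot.get_obs()["clock"])
robot.goto([.49,.08,.25],Q(0)); d=snap("wrist","w2"); print(robot.get_obs()["clock"],robot.get_obs()["joints"])
for n in ("w1","w2"):
    im=cv2.imread(f"pics/{n}.png"); cv2.imwrite(f"pics/{n}b.png",cv2.resize(im,(800,600),interpolation=cv2.INTER_CUBIC))
E
```

```text
1.825
3.25 [ 0.4522  0.0852 -0.7331  1.718   0.0583  1.3611 -1.8645]
```

View pics/w1b.png

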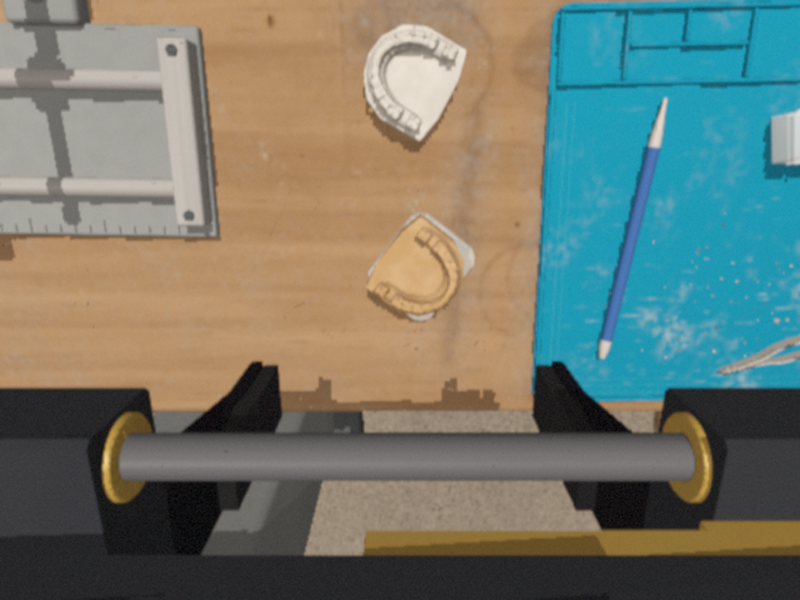

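View pics/w2b.png

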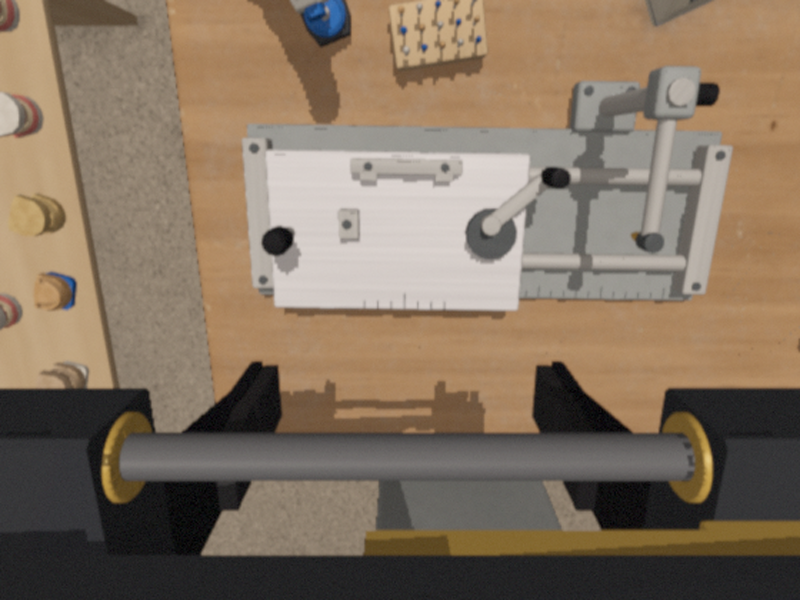

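The cast (view coords) has its back edge running from about (420,215) to (369,290) and its teeth toward the lower right. The jig deck is white with corners (267,152), (528,155), (520,310), (275,307), and the needle is near (650,240). I'll zoom on the cast for its corners.

```bash
python3 - <<'E'
from h import *
im=cv2.imread("pics/w1.png")
a=im[135:235,240:350]; cv2.imwrite("pics/z1.png",cv2.resize(a,None,fx=6,fy=6,interpolation=cv2.INTER_CUBIC))
d=dict(np.load("pics/w2.npz"))
from scipy.optimize import least_squares
s=.7
obs=[((267,152),(.047,.098,.038)),((528,155),(.047,-.086,.038)),((520,310),(-.067,-.086,.038)),((275,307),(-.067,.098,.038)),((404,309),(-.067,0,.038)),((279,238),(-.010,.084,.084))]
def m(q,p): return [q[0]+np.cos(q[2])*p[0]-np.sin(q[2])*p[1],q[1]+np.sin(q[2])*p[0]+np.cos(q[2])*p[1],p[2]]
f=lambda q:np.concatenate([proj(d,m(q,p))-s*np.array(o) for o,p in obs])
r=least_squares(f,[.51,.09,0],loss='soft_l1');print(r.x,r.fun.reshape(-1,2))
q=r.x
for n,p in dict(pin=(.05*np.cos(.698),-.058-.05*np.sin(.698),.082),stop=(-.002,.033,.048),pivot=(0,-.058,.049),padL=(.028,.026,.048)).items(): print(n,m(q,p),proj(d,m(q,p))/s)
print("needle",px(d,650*s,240*s,.100))
E
```

```text
[ 0.5199  0.0771 -0.0211] [[-0.615  -2.512 ]
 [ 3.8296 -0.8212]
 [-0.1377  1.0186]
 [ 0.0361 -0.0563]
 [ 1.0998  0.2368]
 [-2.9475  3.4004]]
pin [np.float64(0.5563128529753367), np.float64(-0.01383252355872483), 0.082] [555.6924 169.6589]
stop [np.float64(0.5186194870657795), np.float64(0.11012668382583354), 0.048] [359.9634 223.7513]
pivot [np.float64(0.5186945501396675), np.float64(0.019104739408374843), 0.049] [490.8314 223.6205]
padL [np.float64(0.5484647399324444), np.float64(0.10249380223859286), 0.048] [369.9725 179.7635]
needle [ 0.5159 -0.069   0.1   ]
```

View pics/z1.png

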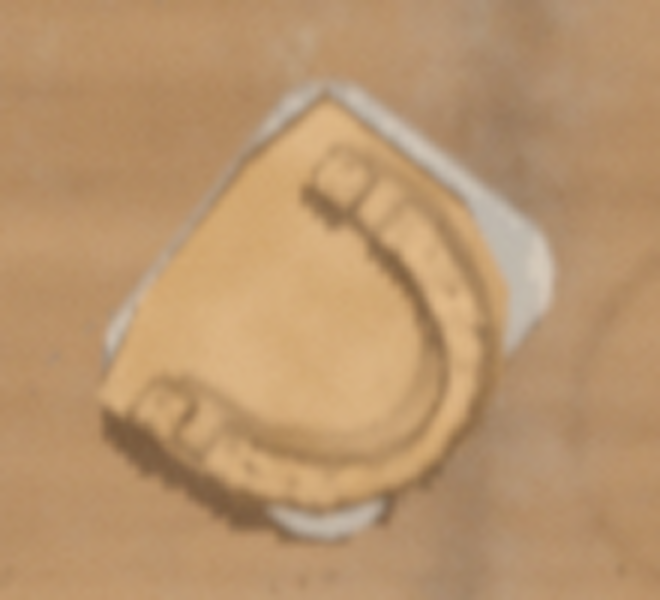

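```bash
python3 - <<'E'
from h import *
from scipy.optimize import least_squares
c=dict(np.load("pics/w1.npz"))
# zoom px on base outline; edge: (axis, value mm), height of silhouette
B=[((270,122),'b',0),((200,212),'b',0),((140,290),'b',0),((380,112),'s',0),((440,155),'s',0),((500,202),'s',0),((530,316),'f',.012),((510,350),'f',.012),((370,518),'f',.012)]
def f(q):
    out=[]
    for (u,v),e,z in B:
        p=px(c,240+u/6,135+v/6,z)[:2]-q[:2]; x=np.cos(q[2])*p[0]+np.sin(q[2])*p[1]; y=-np.sin(q[2])*p[0]+np.cos(q[2])*p[1]
        out.append({'b':x-.028,'s':-y-.033,'f':-x-.028}[e])
    return np.array(out)*1e3
r=least_squares(f,[.425,-.285,.9],x_scale=[.01,.01,.1]);print(r.x,r.fun,f"{np.degrees(r.x[2]):.1f}")
im=cv2.imread("pics/w2.png")
cv2.imwrite("pics/z2.png",cv2.resize(im[95:225,175:405],None,fx=3.4,fy=3.4,interpolation=cv2.INTER_CUBIC))
E
```

```text
[ 0.4273 -0.2907  0.9287] [-1.9607 -1.5582 -1.2916 -0.1502  0.1741 -0.0238 -1.9835 -1.0381 -1.7889] 53.2
```

View pics/z2.png

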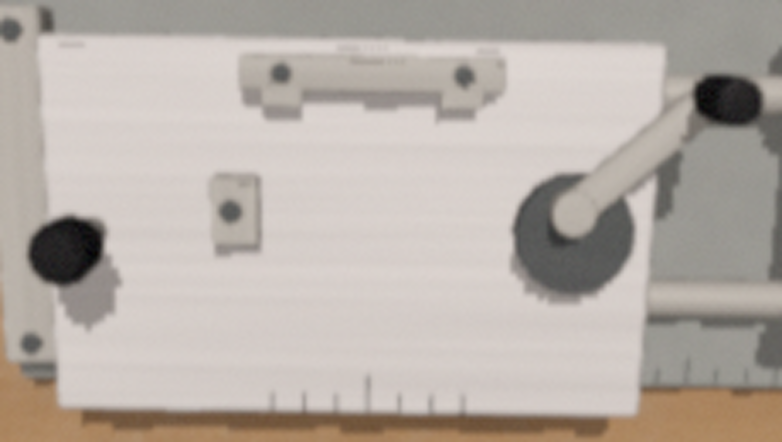

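The zoom shows the pads' front top edges at about (282,108) and (462,110), the stop face at u=259, the long tick at (368,412), the lever pivot at (575,214) and the pin top at (730,97). I'll refit the seat with these.

```bash
python3 - <<'E'
from h import *
from scipy.optimize import least_squares
d=dict(np.load("pics/w2.npz"))
obs=[((40,36),(.047,.098,.038)),((664,44),(.047,-.086,.038)),((638,414),(-.067,-.086,.038)),((58,407),(-.067,.098,.038)),((368,412),(-.067,0,.038)),((282,107),(.028,.026,.048)),((462,109),(.028,-.026,.048)),((259,208),(-.002,.033,.048)),((62,246),(-.010,.084,.084)),((732,97),(.05*np.cos(.698),-.058-.05*np.sin(.698),.082))]
def m(q,p): return [q[0]+np.cos(q[2])*p[0]-np.sin(q[2])*p[1],q[1]+np.sin(q[2])*p[0]+np.cos(q[2])*p[1],p[2]]
f=lambda q:np.concatenate([proj(d,m(q,p))-[175+o[0]/3.4,95+o[1]/3.4] for o,p in obs])
r=least_squares(f,[.51,.09,0],loss='soft_l1',x_scale=[.01,.01,.1]);print(r.x);print(f(r.x).reshape(-1,2).T)
d2=d
g=lambda q:np.concatenate([proj(d,[*m(q,p)[:2],p[2]+q[3]])-[175+o[0]/3.4,95+o[1]/3.4] for o,p in obs])
r=least_squares(g,[*r.x,0],loss='soft_l1',x_scale=[.01,.01,.1,.01]);print(r.x);print(g(r.x).reshape(-1,2).T)
# needle: top view / wrist
for z in (.086,.1): print(px(d,650*.7,242*.7,z))
E
```

```text
[ 0.5198  0.0776 -0.0244]
[[-0.8921  2.6978  0.478  -0.2408 -0.0452  0.5713  1.1063  0.2442 -1.5278
  -1.8404]
 [-1.8994  0.1633  1.604  -0.0359  0.4663 -0.5914  0.0625  0.4674  2.4875
  -4.2789]]
[ 0.5192  0.078  -0.0208 -0.0044]
[[-0.1788  1.1537 -0.4609  0.7163 -0.1209  0.4497  0.334   0.316  -0.6181
  -3.7428]
 [-0.9579  0.3704  0.6033 -0.4274 -0.2505 -0.1817  0.2656  0.5239  2.5695
  -4.2109]]
[ 0.5122 -0.0758  0.086 ]
[ 0.5147 -0.0692  0.1   ]
```

```bash
cat >> h.py <<'E'
SX,SY,SW=.5195,.078,-.022
def S(x,y,z=0): return np.array([SX+np.cos(SW)*x-np.sin(SW)*y,SY+np.sin(SW)*x+np.cos(SW)*y,.038+z])
def st(t=""):
    o=robot.get_obs(); print(t,round(o["clock"],2),o["tool_pos"],o["force"],"w",round(o["width"],4),o["gripper_force"]); return o
E
python3 - <<'E'
from h import *
H=np.pi/2
robot.goto([.427,-.291,.14],Q(.929+H)); st()
robot.move_l([.427,-.291,.004],rate=.12); st()
set_gripper(.03,25); st("grip")
robot.move_l([.427,-.291,.22],rate=.2); st("lift")
p=S(-.027,-.006,.18); robot.move_l(p,Q(SW+H),rate=.2); st("over")
snap("wrist","w3")
E
```

```text
5.97 [ 0.4272 -0.2908  0.1401] [-0.7808  0.4641 -0.1669] w 0.0872 0.0
 7.26 [ 0.4275 -0.2913  0.0047] [ 0.1954 -0.0672  0.2261] w 0.0869 0.0
grip 7.9 [ 0.4271 -0.2909  0.0041] [-0.1997  0.9874  1.8644] w 0.0556 24.990476066086558
lift 9.13 [ 0.4264 -0.2907  0.2188] [-0.617   0.3231 -1.4182] w 0.0555 24.991741037156316
over 11.13 [0.4923 0.072  0.2179] [ 0.8508 -0.0844 -1.987 ] w 0.0559 24.991566243043053
```

```bash
python3 - <<'E'
from h import *
robot.move_l(S(-.027,-.006,.03),rate=.15)
robot.move_l(S(-.027,-.006,.0055),rate=.05); o=st("low")
f0=o["force"]
for k in range(14):
    y=-.005+.001*k
    robot.move_l(S(-.027,y,.0055),rate=.02); robot.wait(.05)
    f=robot.get_obs()["force"]-f0; print(round(y,4),f)
    if f[1]<-5: break
snap("wrist","w4")
st()
E
```

```text
low 12.97 [0.4923 0.0727 0.0434] [-0.7568  0.0248 -1.499 ] w 0.056 24.991984725711518
-0.005 [ 0.836  -0.3549  1.1946]
-0.004 [ 0.7821 -0.4556  0.0059]
-0.003 [0.7481 0.14   0.0996]
-0.002 [1.5648 0.2186 0.5206]
-0.001 [ 1.3762 -0.171   0.1034]
0.0 [1.7374 0.8758 0.5786]
0.001 [ 0.4737 -0.2173 -0.1593]
0.002 [ 0.9112 -0.3574  0.2594]
0.003 [ 1.5873 -0.2786  0.786 ]
0.004 [ 0.9844 -3.1753  1.3708]
0.005 [ 0.0087 -3.9431  2.2934]
0.006 [ 0.4316 -2.7286  0.8984]
0.007 [-0.0844 -2.6215  0.8553]
0.008 [ 0.9801 -3.6717  0.9228]
 17.23 [0.4927 0.0867 0.0435] [ 0.01   -3.0639 -0.0885] w 0.0555 24.997577780668507
```

View pics/w4.png

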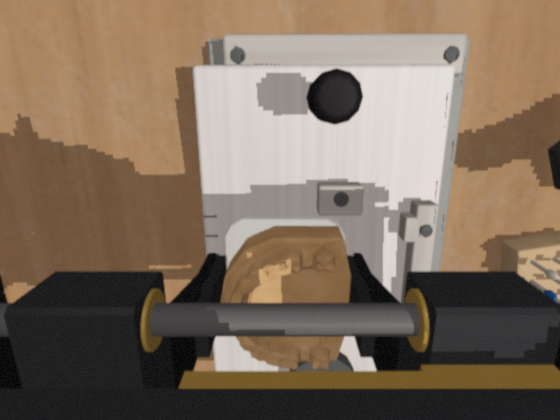

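```bash
python3 - <<'E'
from h import *
d=dict(np.load("pics/w4.npz"))
print("deck left edge",px(d,198,67,.038),px(d,452,66,.038),"pred",S(-.067,.098),S(.047,.098))
print("stop face top",px(d,340,214,.048),"pred",S(-.002,.033,.01)); print("knob",px(d,334,94,.084),"pred",S(-.01,.084,.046))
print("base left edge",px(d,285,220,.0495+.001),"tcp",robot.get_obs()["tool_pos"], "fence end",px(d,402,238,.048),px(d,424,203,.048))
E
```

```text
deck left edge [0.4574 0.1816 0.038 ] [0.566  0.1797 0.038 ] pred [0.4547 0.1775 0.038 ] [0.5686 0.1749 0.038 ]
stop face top [0.5181 0.1176 0.048 ] pred [0.5182 0.111  0.048 ]
knob [0.5097 0.1685 0.084 ] pred [0.5114 0.1622 0.084 ]
base left edge [0.4932 0.1161 0.0505] tcp [0.4927 0.0867 0.0435] fence end [0.5469 0.1054 0.048 ] [0.5555 0.1219 0.048 ]
```

```bash
python3 - <<'E'
from h import *
for k in range(10):
    y=.0095+.0015*k
    robot.move_l(S(-.027,y,.0055),rate=.04); robot.wait(.05)
    o=robot.get_obs(); print(round(y,4),o["force"],o["tool_pos"])
    if o["force"][1]<-9: break
E
```

```text
0.0095 [-1.308  -2.4692 -0.9258] [0.4927 0.0883 0.0435]
0.011 [-1.2017 -1.442  -0.6627] [0.4928 0.0898 0.0435]
0.0125 [-0.5355 -2.9015 -1.1439] [0.4927 0.0912 0.0435]
0.014 [-0.4369 -2.2475 -0.3561] [0.4928 0.0927 0.0435]
0.0155 [-0.8773 -2.929  -1.2816] [0.4928 0.0943 0.0435]
0.017 [-2.1645 -6.548   0.3644] [0.4928 0.0946 0.0434]
0.0185 [ -3.4521 -10.5272   3.9066] [0.4928 0.0947 0.0435]
```

```bash
sed -i 's/^SX,SY,SW=.*/SX,SY,SW=.5198,.0907,-.022/' h.py; python3 - <<'E'
from h import *
robot.move_l(S(-.027,.0036,.0055),rate=.03)
robot.move_l(S(-.027,.0036,.0042),rate=.03); st("down")
set_gripper(.064); st("open")
robot.move_l(S(-.027,.0036,.055),rate=.12)
robot.move_l(S(-.085,.002,.055),rate=.15); set_gripper(0.0,20)
robot.move_l(S(-.085,.002,.005),rate=.15); f0=st("front")["force"]
x=-.074; robot.move_l(S(x,.002,.005),rate=.06)
while x<-.034:
    x+=.002 if x<-.05 else .001
    robot.move_l(S(x,.002,.005),rate=.04)
    o=robot.get_obs(); f=o["force"]-f0
    if f[0]<-12: break
    if x>-.05: print(round(x,4),f)
st("end"); print(x,f); snap("wrist","w5")
E
```

```text
down 19.82 [0.4932 0.0945 0.0424] [-0.119  -5.7477  2.5177] w 0.0553 25.0057028743322
open 20.32 [0.4929 0.0952 0.0422] [-0.4126  0.6468  0.1988] w 0.0639 0.0
front 23.14 [0.4348 0.0948 0.0432] [-0.5293 -0.124   1.1416] w 0.0004 0.0
-0.05 [ 0.7408  0.1688 -0.0496]
-0.049 [ 0.8749  0.3395 -1.6534]
-0.048 [ 0.5634 -0.4574 -1.7324]
-0.047 [ 0.8144  1.0019 -1.3033]
-0.046 [-0.1186  0.3687 -0.5621]
-0.045 [ 0.2732 -0.0316 -1.5171]
-0.044 [-0.0645 -0.1788 -1.0041]
-0.043 [ 0.4035 -0.2738 -1.6002]
-0.042 [ 0.6531  0.0822 -1.3835]
-0.041 [ 0.6196  0.2399 -1.2441]
-0.04 [ 0.1817  0.1377 -1.3824]
-0.039 [ 0.3021 -0.3437 -2.5096]
-0.038 [ 1.0311 -0.5561 -0.9638]
-0.037 [ 0.2313  0.6124 -1.8457]
-0.036 [-4.1035  0.1582  2.3649]
-0.035 [-9.2384 -0.2483  6.4066]
end 30.48 [0.4831 0.0935 0.0426] [-14.5916  -0.53    11.5801] w 0.0002 7.265087084815605
-0.03399999999999996 [-14.0623  -0.406   10.4385]
```

```bash
python3 - <<'E'
from h import *
robot.move_l(S(-.075,.002,.005),rate=.15)
robot.move_l(S(-.075,-.05,.16),rate=.25); 
robot.move_l(S(-.01,-.075,.16),rate=.25); snap("wrist","w6"); st()
E
```

```text
32.23 [0.5073 0.017  0.1964] [-0.283   0.0946 -0.577 ] w 0.0 0.0
```

View pics/w6.png

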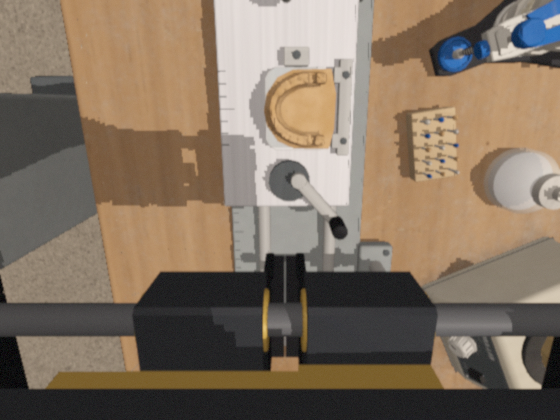

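The cast is seated, with its back against both pads (u≈337) and its side at the stop (v≈65). The lever pin top is at about (341,230) and the pivot at (298,180).

```bash
python3 - <<'E'
from h import *
d=dict(np.load("pics/w6.npz"))
J=lambda w:np.array([[np.cos(SW),np.sin(SW)],[-np.sin(SW),np.cos(SW)]])@(w[:2]-[SX,SY])
for n,u,v,z in [("pin",341,231,.082),("pivot",298,180,.058),("padL",338,70,.048),("padR",337,140,.048),("stop",296,64,.048),("cornBR",333,148,.05),("cornFR",263,110,.05),("knob?",287,0,.084),("deckR",225,204,.038),("deckRb",350,206,.038)]:
    w=px(d,u,v,z); print(n,w,J(w))
E
```

```text
pin [ 0.5521 -0.0032  0.082 ] [ 0.0343 -0.0932]
pivot [0.5188 0.0341 0.058 ] [ 0.0002 -0.0566]
padL [0.5517 0.1202 0.048 ] [0.0312 0.0302]
padR [0.5521 0.0654 0.048 ] [ 0.0328 -0.0245]
stop [0.5184 0.1253 0.048 ] [-0.0021  0.0346]
cornBR [0.5486 0.0591 0.05  ] [ 0.0295 -0.0309]
cornFR [0.4911 0.0909 0.05  ] [-0.0287 -0.0004]
knob? [0.5118 0.1617 0.084 ] [-0.0095  0.0708]
deckR [0.4527 0.0091 0.038 ] [-0.0653 -0.083 ]
deckRb [0.5665 0.005  0.038 ] [ 0.0486 -0.0847]
```

```bash
sed -i 's/^SX,SY,SW=.*/SX,SY,SW=.5200,.0920,-.022/' h.py; cat >> h.py <<'E'
def lev(deg,r=.05,z=.030): # deg: lever direction in seat frame
    a=np.radians(deg); return S(r*np.cos(a),-.058+r*np.sin(a),z), Q(SW+a+np.pi)
E
python3 - <<'E'
from h import *
set_gripper(.05)
p,q=lev(-47,z=.10); robot.goto(p,q)
p,q=lev(-47); robot.move_l(p,q,rate=.1); f0=st("at pin")["force"]
set_gripper(.0,30); st("gripped")
for a in range(-57,-128,-10):
    p,q=lev(a); robot.move_l(p,q,rate=.06); o=robot.get_obs(); f=o["force"]-f0; print(a,f,o["tool_pos"]-p,round(o["width"],4))
    if np.linalg.norm(f)>60: break
E
```

```text
at pin 34.83 [ 0.5524 -0.0032  0.0686] [-0.1797 -0.0817  0.4311] w 0.0497 0.0
gripped 35.58 [ 0.552  -0.0035  0.068 ] [-0.2061 -1.4514  0.9003] w 0.0119 30.000078678131104
-57 [-1.8827 -2.1288  0.0518] [-0.0002 -0.0002  0.    ] 0.0121
-67 [-1.802  -2.1448  0.319 ] [-0.     -0.0001  0.    ] 0.0115
-77 [-2.64   -2.4834  0.8908] [ 0. -0.  0.] 0.0122
-87 [-1.8099 -2.1128  1.6626] [ 0.  0. -0.] 0.0118
-97 [-1.6995 -1.9731  1.0139] [ 0.      0.0001 -0.    ] 0.0119
-107 [-2.1477 -0.7306  0.8895] [ 0.0001  0.0002 -0.    ] 0.0117
-117 [-2.2684  0.0508  1.1439] [ 0.0001  0.0002 -0.    ] 0.0121
-127 [-1.6776  0.4561  0.8891] [ 0.0002  0.0002 -0.    ] 0.0117
```

```bash
python3 - <<'E'
from h import *
for a in range(-130,-152,-3):
    p,q=lev(a); robot.move_l(p,q,rate=.04); robot.wait(.05); o=robot.get_obs(); f=o["force"]; print(a,f,o["tool_pos"]-p,round(o["width"],4))
    if np.linalg.norm(f)>45: break
E
```

```text
-130 [ 0.9226  0.9108 -1.9378] [0.0004 0.     0.    ] 0.0116
-133 [ 2.6669  0.28   -2.7594] [0.0003 0.0001 0.    ] 0.0116
-136 [ 5.1608  0.1725 -4.5246] [ 0.0004 -0.0001  0.0001] 0.0121
-139 [ 5.3004 -1.3244 -4.5656] [ 0.0006 -0.0003  0.0001] 0.0119
-142 [ 6.3506 -1.3408 -5.9352] [ 0.0007 -0.0005  0.0001] 0.0117
-145 [ 8.4072 -2.8662 -6.8671] [ 0.0009 -0.0009  0.0001] 0.012
-148 [ 7.9639 -3.9022 -6.8483] [ 0.0009 -0.001   0.0001] 0.0115
-151 [10.0511 -6.5239 -8.6275] [ 0.0014 -0.0019  0.0002] 0.012
```

```bash
python3 - <<'E'
from h import *
set_gripper(.045); o=robot.get_obs()["tool_pos"]; st("rel")
robot.move_l([o[0],o[1],.15],rate=.2)
out=[]
for n,y in (("w7a",.01),("w7b",-.10)):
    robot.goto([.42,y,.21],Q(0)); c=snap("wrist",n)
    u,v=proj(c,[.50,-.035,.08]); u0=int(np.clip(u-100,0,360)); v0=int(np.clip(v-75,0,270)); print(n,u0,v0)
    out.append(cv2.resize(cv2.cvtColor(c["color"][v0:v0+150,u0:u0+200],cv2.COLOR_RGB2BGR),None,fx=4,fy=4,interpolation=cv2.INTER_CUBIC)[:,:])
im=np.vstack([cv2.resize(i,(400*1,300)) for i in out]); st()
cv2.imwrite("pics/z7.png",cv2.resize(np.vstack(out),(600,900))[:0] if 0 else np.hstack([o[:, :][0:600] for o in [cv2.resize(i,(400,300)) for i in out]]))
E
```

```text
rel 41.42 [0.4745 0.0108 0.068 ] [-0.9918  0.4571 -0.2392] w 0.0447 0.0
w7a 242 27
w7b 98 26
 43.08 [ 0.42   -0.0994  0.2088] [ 0.4137  0.8839 -0.5593] w 0.0449 0.0
```

View pics/z7.png

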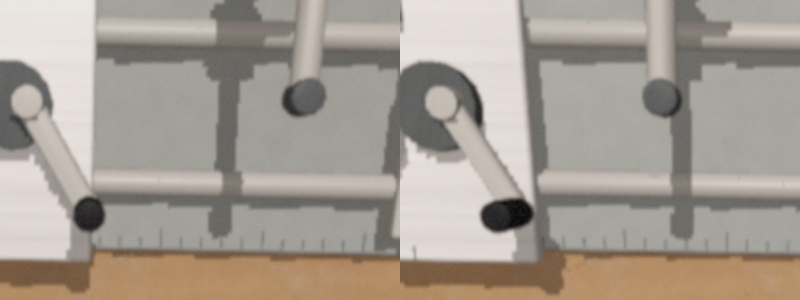

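```bash
python3 - <<'E'
from h import *
from scipy.optimize import least_squares
a=dict(np.load("pics/w7a.npz"));b=dict(np.load("pics/w7b.npz"))
J=lambda w:np.array([[np.cos(SW),np.sin(SW)],[-np.sin(SW),np.cos(SW)]])@(w[:2]-[SX,SY])
def tri(n,pa,pb):
    pa=np.array([242+pa[0]/2,27+pa[1]/2]);pb=np.array([98+pb[0]/2,26+pb[1]/2])
    r=least_squares(lambda p:np.r_[proj(a,p)-pa,proj(b,p)-pb],[.5,0,.08],x_scale=.01); print(n,r.x,J(r.x),r.fun)
tri("cap",(309,97),(261,98)); tri("pivot",(27,100),(41,102)); tri("pin",(89,212),(97,215)); tri("deckcorner",(90,261),(138,261))
E
```

```text
cap [ 0.5167 -0.0641  0.1159] [ 0.0001 -0.1562] [ 0.      0.1177 -0.0003 -0.1171]
pivot [0.5191 0.0327 0.0582] [ 0.0004 -0.0593] [ 0.      0.2316 -0.0006 -0.2309]
pin [0.4763 0.0077 0.0781] [-0.0418 -0.0852] [ 0.0006  0.4217 -0.0014 -0.4204]
deckcorner [0.4517 0.0069 0.0362] [-0.0664 -0.0866] [-0.0006 -0.3258  0.0012  0.325 ]
```

```bash
python3 - <<'E'
from h import *
H=np.pi/2
robot.move_l([.42,.02,.22],rate=.3)
robot.goto(S(-.010,.083,.09),Q(SW+H))
robot.move_l(S(-.010,.083,.029),rate=.12); st("knob")
set_gripper(0,25); st("grip")
robot.move_l(S(-.010,.083-.155,.029),rate=.07); robot.wait(.1); st("moved")
set_gripper(.045); st("rel")
o=robot.get_obs()["tool_pos"]; robot.move_l([o[0],o[1],.2],rate=.2)
out=[]
for n,y in (("w8a",-.02),("w8b",-.10)):
    robot.goto([.42,y,.21],Q(0)); c=snap("wrist",n)
    u,v=proj(c,[.49,-.07,.07]); u0=int(np.clip(u-100,0,360)); v0=int(np.clip(v-75,0,270)); print(n,u0,v0)
    out.append(cv2.resize(cv2.cvtColor(c["color"][v0:v0+150,u0:u0+200],cv2.COLOR_RGB2BGR),(400,300),interpolation=cv2.INTER_CUBIC))
cv2.imwrite("pics/z8.png",np.hstack(out)); st()
E
```

```text
knob 45.3 [0.5122 0.1752 0.0677] [ 0.4489 -0.3805  0.4734] w 0.0448 0.0
grip 45.91 [0.5116 0.1752 0.0672] [-2.2285 -1.2145  4.9268] w 0.0167 25.000960025936365
moved 48.38 [0.5088 0.0202 0.0672] [4.2353 2.4485 2.9745] w 0.0167 25.00050055794418
rel 49.16 [0.5084 0.0202 0.067 ] [-0.5139 -0.3961 -0.929 ] w 0.0446 0.0
w8a 246 40
w8b 145 40
 51.73 [ 0.4201 -0.0997  0.2098] [ 0.1078  0.249  -0.6129] w 0.0452 0.0
```

View pics/z8.png

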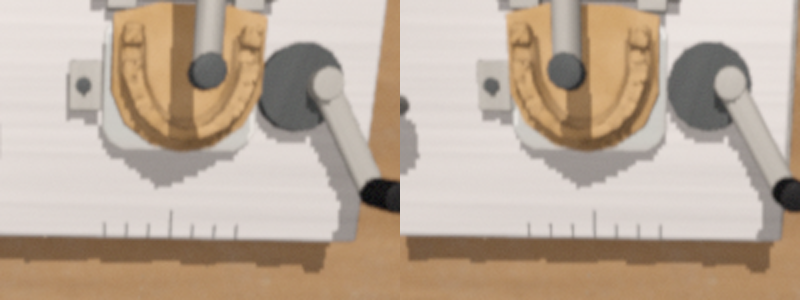

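```bash
python3 - <<'E'
from h import *
from scipy.optimize import least_squares
a=dict(np.load("pics/w8a.npz"));b=dict(np.load("pics/w8b.npz"))
J=lambda w:np.array([[np.cos(SW),np.sin(SW)],[-np.sin(SW),np.cos(SW)]])@(w[:2]-[SX,SY])
def tri(n,pa,pb):
    pa=np.array([246+pa[0]/2,40+pa[1]/2]);pb=np.array([145+pb[0]/2,40+pb[1]/2])
    r=least_squares(lambda p:np.r_[proj(a,p)-pa,proj(b,p)-pb],[.5,-.07,.06],x_scale=.01); print(n,r.x,J(r.x),r.fun)
    return r.x
def z(n,pa,pb,h):
    A=px(a,246+pa[0]/2,40+pa[1]/2,h);B=px(b,145+pb[0]/2,40+pb[1]/2,h);print(n,J(A),J(B))
tri("cap",(208,70),(166,70));tri("pivot",(328,84),(330,84));tri("tick",(170,236),(194,237))
z("tick",(170,236),(194,237),.038);z("cap",(208,70),(166,70),.116);z("pivot",(328,84),(330,84),.058);z("stopface",(99,85),(108,85),.048)
z("padL",(119,8),(116,8),.048);z("padR",(252,8),(251,8),.048);z("teeth",(184,140),(186,140),.075);z("pin",(372,193),(391,194),.082)
E
```

```text
cap [ 0.5173 -0.0638  0.1124] [ 0.0008 -0.1558] [-0.      0.0072 -0.     -0.0072]
pivot [ 0.5158 -0.1221  0.057 ] [ 0.0005 -0.2141] [-0.0003  0.1205 -0.0001 -0.1206]
tick [ 0.4513 -0.0626  0.0394] [-0.0653 -0.1561] [-0.0008  0.27   -0.     -0.2702]
tick [-0.0653 -0.1563] [-0.0658 -0.1559]
cap [ 0.0005 -0.1552] [ 0.0005 -0.1564]
pivot [ 0.0006 -0.2138] [ 0.0004 -0.2141]
stopface [-0.0016 -0.1214] [-0.0014 -0.1219]
padL [ 0.0281 -0.1286] [ 0.0282 -0.1265]
padR [ 0.0294 -0.1826] [ 0.0293 -0.1814]
teeth [-0.0224 -0.1546] [-0.0223 -0.1575]
pin [-0.0404 -0.2282] [-0.0408 -0.238 ]
```

The needle (jig y ≈ -0.156 m) agrees with the cast midline to about 1 mm by three independent marks: tick, pivot and stop. The cast looks flush to pads and stop, and the lever is closed, so I'm handing in.

```bash
python3 - <<'E'
from h import *
print(order.close_job()); st()
E
```

```text
the job is handed in; nothing more can be done
None
the job is handed in; nothing more can be done
```

The job is handed in at about 52 s of the 72 s allowed. The cast sits against both fence pads and the end stop, the cam lever is closed at about 1.9 rad, and the pointer measures within about 1 mm of the cast's midline; no verdict came back.

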